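# Clamp a cake-stand rod with the guarded knob

### The job

Take the shortest of the three brass cake-stand rods out of the wooden rack, stand it foot down in the pocket of the rod clamp and let go, then reach through the round hole in the guard plate and turn the sunken knob clockwise until the jaw holds the rod's foot snugly. The rod is thin brass: grip it firmly enough that it cannot shift, but never overtighten the clamp, do not knock the guard plate, and leave everything else where it is.

Things in the scene. Friction and masses are not known exactly. Their poses are not given: they have to be found in the camera images.
- rod: Shortest rod: plain brass, loose, 0.12 kg, 95 mm high: cylindrical foot 26 mm wide and 22 mm high, above it a shaft 12 mm wide. Origin at the centre of the foot's underside, z up along the shaft. Starts upright in one of the rack's holes. Right squeeze of the clamp on its foot: 8 to 20 N (aim for 14); above 25 N it is dented and the job spoiled, also if pressed down that hard onto the clamp.
- rod_long: Bystander: long plain brass rod, same foot and shaft, 135 mm high, standing in the rack. Origin as for the rod.
- rod_ball: Bystander: brass rod with a ball of 28 mm diameter on its top, same foot and shaft, 134 mm high, standing in the rack. Origin as for the rod.
- rack: Fixed wooden block 220 x 56 x 24 mm with three round blind holes, 31 mm wide and 14 mm deep, at -75, 0 and +75 mm along its own x. Origin at the centre of its underside. The rods' feet stand in the holes (foot undersides 10 mm above the table).
- jig: Rod clamp, fixed: grey base 160 (its x) x 330 (its y) x 25 mm high, origin at the centre of its underside. Pocket 89 mm towards +y of the origin; knob, walls and guard plate 85 mm towards -y. A steel jaw on the pocket's -y side pushes towards +y against a fixed steel stop block, whose place differs from day to day by 3 mm either way and is not measured.
- pocket (a point): Middle of the pocket's floor, 25 mm above the table; axes as the jig's. Open above; side cheeks 36 mm apart (along x), jaw and stop 31 to 38 mm apart (along y) at the start, walls 19 to 24 mm high. The rod's foot stands on this floor; the jaw then pushes it along +y (about 1 N) until it meets the stop.
- guard: Aluminium guard plate 140 x 140 x 6 mm, upper side 72 mm above the table, with one round hole of 92 mm diameter in its middle. Origin at the centre of its underside. Fingers opened by 40 mm fit through the hole, widely opened ones do not. Knocking it with more than 15 N is a fault.
- opening (a point): Centre of the round hole in the guard plate, on its upper side (72 mm above the table), straight above the knob's axis.
- knob_grip (a point): On the knob's upright axis, 51 mm above the table; turns with the knob, z up. The knob: a round black skirt, 52 mm wide, upper side 33 mm above the table, and on it an upright bar to pinch, 46 mm long (this point's x), 12 mm thick (its y), reaching from 33 to 58 mm above the table: its top lies 14 mm below the guard's upper side.
- knob (a joint): Knob angle, rad; grows clockwise seen from above (tightening). Starts at 0 to 0.11, end stop 2.0. 1 rad moves the jaw 9 mm. Turning freely takes a steady 0.28 N m of friction, which also holds it where left. When the foot meets the stop, at 0.65 to 1.35 rad, the squeeze grows by about 100 N per rad and the moment by 0.009 N m per N (0.126 N m above free friction at 14 N).
- mug: Bystander: white mug, 76 mm wide, 85 mm high; origin at the centre of its underside.
- bowl: Bystander: white bowl, 130 mm wide, 55 mm high; origin at the centre of its underside.
- tape_roll: Bystander: orange roll of packing tape lying flat, 100 mm wide, 48 mm high; origin at the centre of its underside.
- screwdriver: Bystander: screwdriver lying on the table along its x.
- cat_knob: Bystander: small turned brass finial, 32 mm wide, 43 mm high, standing on the table; origin at the centre of its underside.
There are look-alikes about, which are no part of the job. Leave any orange or pink look-alike of the rod alone.

How it is judged:
By the outcome, as a careful person would: the job done as asked, in the order asked, and still so for the second after the job is handed in, with the robot touching nothing.
It also fails if it takes over 72 s, if anything falls off the work surface, if the arm or the gripper's body presses on something with over 40 N, if the wrist force passes 120 N, or if a joint passes its speed limit or range.

### The arm

A 6-joint arm with a two-finger parallel gripper is mounted at the origin on the work surface. World frame = base frame: x ahead of the robot, y to its left, z up, the work surface at z = 0. Lengths are in m, angles in rad, forces in N, time in s.
With the tool pointing down it reaches from about 0.35 to 0.775 m from the base axis. Payload 5.5 kg.
Tool frame: the origin (TCP) lies on the centre line of the jaws, within the pads' length; the fingertips stand 11 mm ahead of it and the grasp point (between the pads) lies 8 mm behind it (env.tip_reach is the distance from the TCP to the fingertips, in m); z points along the fingers, x is the direction in which the jaws open and shut, and the axes are right-handed (so a half turn about z gives the same grasp; the last joint's range is limited). The gripper opens to 85 mm and grips with 20 to 120 N. Pads are 22 mm wide; open, the fingers measure 114 mm over their backs; the gripper's body (76 mm by 85 mm) begins 54 mm behind the grasp point. The pads swing forward as they close: fully open they stand 13 mm farther back than shut.
Start: joints at [1.065, 0.313, 0.046, 1.304, 0, 1.431], TCP at [0.206, 0.537, 0.221] pointing down, gripper open.
Joint ranges: [-2.76, 2.76], [-0.86, 1.69], [-1.03, 1.26], [-2.2, 2.34], [-1.47, 1.5], [-3.14, 3.14]. Speed limits (rad/s): [2.57, 2.57, 3.14, 3.14, 3.14, 3.14].

### API

Orientations are given as a unit quaternion [w, x, y, z].
In Python, from workcell import env gives the robot as it stands.
- The arm moves only by the tool carry_out, never from a script. Its argument "moves" is one flat list of numbers, 7 for each row, row after row: the gripper command: -1 is shut, 1 is fully open, values between are in proportion, then the shift along the tool's x, y, z in m, then the turn, a rotation vector about the tool's x, y, z in degrees. A call has exactly 5 rows; each row shifts and turns the pose as measured when the row begins, along the tool's axes as they then stand; what a row does not reach is not made up. A row lasts 1/8 s, in which the tool goes at most 62.5 mm and 10.7 degrees, less where a joint would pass 70% of its speed; a pose out of reach is approached as far as the arm can. A call is refused whole if a number of a shift passes 0.0625 or a number of a turn 10.7, either way. A call with a gripper value outside its range is refused whole. The fingers move at their own pace and stop on an object; "squeeze" is the grip in N (left out, the last holds). Time passes only in rows, so rows that do not move let the fingers close, or fill a call up. It gives the time, the measured TCP pose, the force and the opening at its end, in the units of the state.
- env.get_state(): the state, without advancing time (a new reading comes with each control period).
- env.read_camera(name): name is "side" or "top" or "wrist"; returns the picture (420x560x3 uint8, red, green, blue); there is no depth.
- env.calibration(name): a dict with "camera_matrix" (3x3 intrinsics, pixels), "k1" (the pictures are not rectified: a ray, as slopes to the right and down, at radius r is drawn at 1 + k1 r^2 times it, then the intrinsics apply), "rvec" (rotation vector, rad) and "tvec" (3), from world to camera coordinates, as OpenCV has them; the wrist camera has in their place "hand_eye" (4x4, takes a point from camera to tool coordinates, whose origin is the TCP and whose axes are the tool frame's). Camera axes: x right, y down, z forward; pixel columns grow to the right and rows downward; lengths in m; the calibration is good to about 2 mm. A picture is of the moment at which its call begins: read the wrist's pose just before it. calibration takes no time and is no camera call.
- env.hand_in(): hands the job in, once; it reports no verdict.
The state is a dict: "clock": time; "joint_pos": joint angles; "qvel": joint speeds; "tau": joint torques, N m; "tcp_pos": TCP position; "orientation": TCP orientation; "wrist_force": force on the tool from outside, world axes, zero at the start; "ft_torque": the same for the moment, N m; "finger_gap": finger opening in m.
Only numpy, scipy, OpenCV 4.12 (cv2) and the standard library are available. Lean on these libraries where they do the work, as an engineer would, in place of code of your own. Each camera call takes 0.05 s, during which the arm holds its last target. There are 200 camera calls.

## Working session

There is one attempt and no reset: what is moved stays moved. The work goes in short steps, Python scripts to look and compute and a tool call to move; the robot and the scene stay as the last step left them, time stands still between calls to the robot, and variables do not carry over. Pictures are saved under pics/ and viewed, about 8 in all and at most 12, crops included, and the job is handed in when it is done.

Besides the shell and the picture viewer there is one more tool, called after "Emit:" as name(argument=value, ...) on one line, values as JSON. carry_out: Moves the arm, as the interface text tells. Its arguments: {"type":"object","properties":{"moves":{"type":"array"},"squeeze":{"type":"number"}},"required":["moves"]}

```bash
mkdir -p pics; ls
cat > h.py <<'E'
import numpy as np, cv2
from workcell import env
from scipy.spatial.transform import Rotation as R
def q2R(q): return R.from_quat([q[1],q[2],q[3],q[0]]).as_matrix()
def pose():
    s=env.get_state(); T=np.eye(4); T[:3,:3]=q2R(s['orientation']); T[:3,3]=s['tcp_pos']; return T
def cam(name,T=None):
    c=env.calibration(name)
    if name=='wrist': W=T@np.array(c['hand_eye'])
    else:
        r=cv2.Rodrigues(np.array(c['rvec'],float))[0]; W=np.eye(4); W[:3,:3]=r.T; W[:3,3]=-r.T@np.array(c['tvec']).ravel()
    return np.array(c['camera_matrix']),c['k1'],W
def ray(C,uv):
    K,k,W=C; p=cv2.undistortPoints(np.array([[uv]],float),K,np.array([k,0,0,0.]))[0,0]
    d=W[:3,:3]@np.array([*p,1]); return W[:3,3],d/np.linalg.norm(d)
def atz(C,uv,z):
    o,d=ray(C,uv); return o+d*(z-o[2])/d[2]
def tri(*rs):
    A=sum(np.eye(3)-np.outer(d,d) for o,d in rs); b=sum((np.eye(3)-np.outer(d,d))@o for o,d in rs); return np.linalg.solve(A,b)
def proj(C,p):
    K,k,W=C; q=np.linalg.inv(W)@np.array([*p,1]); s=q[:2]/q[2]; s=s*(1+k*(s@s)); return (K[:2,:2]@s+K[:2,2])
def snap(name,f):
    T=pose(); im=env.read_camera(name); cv2.imwrite('pics/'+f,im[:,:,::-1]); np.save('pics/'+f+'.npy',T); return im
E
python3 - <<'E'
from h import *
a=snap('top','top0.png');b=snap('side','side0.png');c=snap('wrist','w0.png')
print(env.get_state()); 
for n in('top','side','wrist'): print(env.calibration(n))
E
```

```text
pics
{'clock': 0.15, 'joint_pos': array([1.06538418e+00, 3.13828364e-01, 4.52392314e-02, 1.30360052e+00,
       7.40201562e-06, 1.43119292e+00]), 'qvel': array([-0.00258553, -0.0023232 ,  0.00427269,  0.000246  ,  0.00113216,
        0.00119045]), 'tau': array([ 2.96641949e-03, -4.81066597e+01,  2.98815054e+01,  1.39061012e-02,
       -3.00669603e-05,  6.94881848e-06]), 'tcp_pos': array([0.20549488, 0.5366012 , 0.22051317]), 'orientation': array([ 3.07774030e-04,  8.23924749e-01,  5.66698793e-01, -6.25003355e-04]), 'wrist_force': array([-0.28824928,  1.00390882, -0.53358867]), 'ft_torque': array([0.01378497, 0.01727582, 0.04352886]), 'finger_gap': 0.08554040036083742}
{'camera_matrix': array([[528.77987567,   0.        , 282.86177422],
       [  0.        , 528.77987567, 209.83128658],
       [  0.        ,   0.        ,   1.        ]]), 'k1': 0.017278789259575496, 'rvec': array([ 2.18696262, -2.18378881,  0.08246414]), 'tvec': array([-0.05387986,  0.56714094,  1.05552055])}
{'camera_matrix': array([[472.43409912,   0.        , 271.12406143],
       [  0.        , 472.43409912, 203.55857919],
       [  0.        ,   0.        ,   1.        ]]), 'k1': -0.004183967874292267, 'rvec': array([ 2.2443291 , -0.5450068 ,  0.23353032]), 'tvec': array([-0.52426578,  0.19982559,  0.99458199])}
{'camera_matrix': array([[378.58087611,   0.        , 279.76492086],
       [  0.        , 378.58087611, 205.81799375],
       [  0.        ,   0.        ,   1.        ]]), 'k1': 0.011077025885814756, 'hand_eye': array([[ 9.99999923e-01, -4.51212059e-05, -3.89698660e-04,
        -5.01180355e-04],
       [ 1.64984070e-04,  9.49617281e-01,  3.13411858e-01,
        -8.13564402e-02],
       [ 3.55923061e-04, -3.13411898e-01,  9.49617215e-01,
        -1.52441961e-01],
       [ 0.00000000e+00,  0.00000000e+00,  0.00000000e+00,
         1.00000000e+00]])}
```

View pics/top0.png

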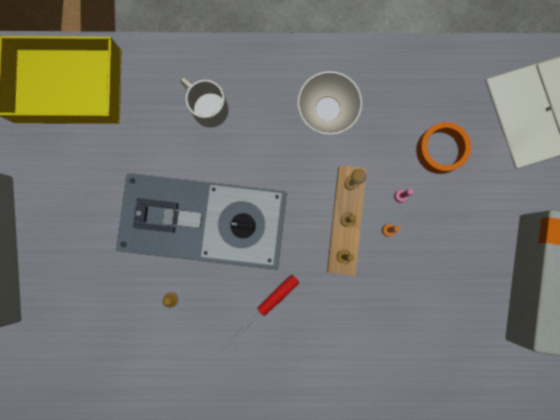

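View pics/side0.png

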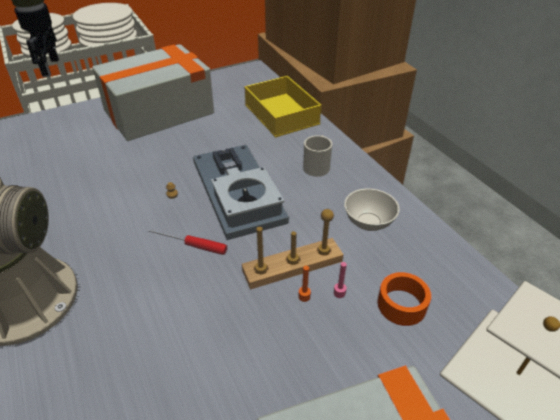

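Top view: jig around (203,220), pocket near (168,216), knob near (243,225), rack with rods around (348,220). In the side view the middle rod is the shortest (top at 293,234). Now enlarged crops.

Run:
```python
import cv2
a=cv2.imread('pics/top0.png');b=cv2.imread('pics/side0.png')
cv2.imwrite('pics/c1.png',cv2.resize(a[165:285,110:375],None,fx=3,fy=3,interpolation=cv2.INTER_CUBIC))
cv2.imwrite('pics/c2.png',cv2.resize(b[140:290,185:350],None,fx=4,fy=4,interpolation=cv2.INTER_CUBIC))
from h import *
t=cam('top')
for n,uv,z in [('rodtop',(348,220),.105),('pocket',(168,216),.03),('knob',(243,225),.058),('hole',(241,225),.072)]: print(n,atz(t,uv,z))
```

```text
rodtop [ 0.54214819 -0.17489742  0.105     ]
pocket [0.55373338 0.17822415 0.03      ]
knob [0.53456312 0.02512737 0.058     ]
hole [0.53393817 0.02797132 0.072     ]
```

View pics/c1.png

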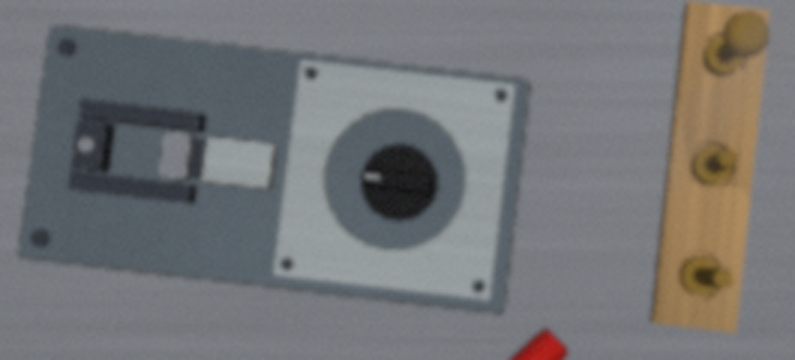

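View pics/c2.png

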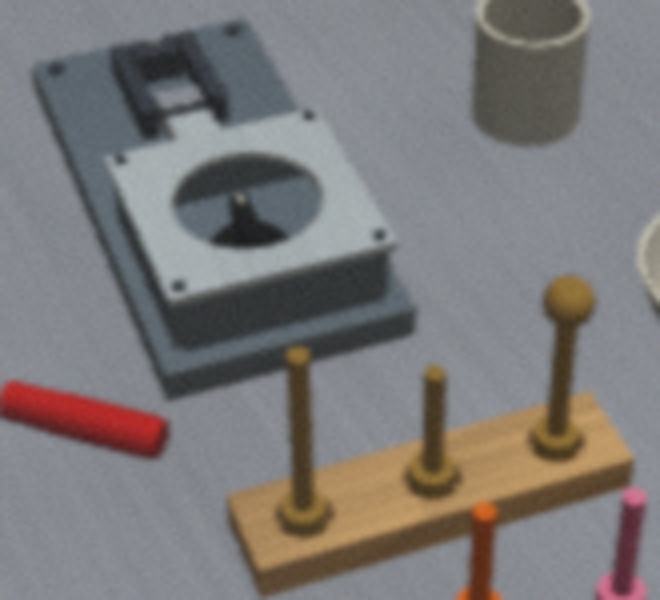

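```bash
cat > m.py <<'E'
from h import *
t,s=cam('top'),cam('side')
T=lambda u,v:((u+.5)/3-.5+110,(v+.5)/3-.5+165)
S=lambda u,v:((u+.5)/4-.5+185,(v+.5)/4-.5+140)
print('rodtop',tri(ray(t,T(716,163)),ray(s,S(434,371))), atz(t,T(716,163),.105),atz(s,S(434,371),.105))
print('foot',tri(ray(t,T(713,165)),ray(s,S(433,470))), atz(t,T(713,165),.032),atz(s,S(433,470),.032))
print('hole',tri(ray(t,T(395,179)),ray(s,S(248,200))), atz(t,T(395,179),.072),atz(s,S(248,200),.072))
g=np.array([atz(t,T(*c),.072) for c in [(300,60),(516,82),(492,300),(275,275)]]);print('guard t',g.mean(0),[np.linalg.norm(g[i]-g[i-1]) for i in range(4)])
gs=np.array([atz(s,S(*c),.072) for c in [(330,103),(397,245),(175,303),(106,157)]]);print('guard s',gs.mean(0),[np.linalg.norm(gs[i]-gs[i-1]) for i in range(4)])
b=np.array([atz(t,T(*c),.025) for c in [(50,27),(530,80),(504,312),(20,257)]]);o=b.mean(0);print('base',o,[np.linalg.norm(b[i]-b[i-1]) for i in range(4)])
y=(b[0]+b[3]-b[1]-b[2]);a=np.arctan2(y[1],y[0]);print('y dir deg',np.degrees(a))
y2=(g[0]+g[3]-g[1]-g[2]);print('guard ydir',np.degrees(np.arctan2(y2[1],y2[0])))
yh=np.array([np.cos(a),np.sin(a)])
print('pocket',o[:2]+.089*yh,'knob',o[:2]-.085*yh)
print('pocket pix', proj(t,[*(o[:2]+.089*yh),.025]), atz(t,T(136,151),.025),atz(t,T(112,150),.045),atz(t,T(162,155),.045))
r=np.array([atz(t,T(*c),.024) for c in [(686,3),(770,10),(737,331),(652,321)]]);print('rack',r.mean(0),[np.linalg.norm(r[i]-r[i-1]) for i in range(4)]);x=r[0]+r[1]-r[2]-r[3];print(np.degrees(np.arctan2(x[1],x[0])))
E
python3 m.py; python3 -c "
from h import *
print(pose())"
```

```text
rodtop [ 0.54727739 -0.17753374  0.10019502] [ 0.54402497 -0.17553621  0.105     ] [ 0.54799222 -0.18271695  0.105     ]
foot [ 0.54781267 -0.1835446   0.02876261] [ 0.54676121 -0.18274165  0.032     ] [ 0.54725226 -0.18635998  0.032     ]
hole [0.53594669 0.02722711 0.07007056] [0.53522898 0.02733628 0.072     ] [0.53568489 0.02485343 0.072     ]
guard t [0.53542944 0.02681499 0.072     ] [np.float64(0.1395281132647726), np.float64(0.14067342597698665), np.float64(0.14132526114481722), np.float64(0.14010605331283582)]
guard s [0.53866257 0.02506132 0.072     ] [np.float64(0.14910797998294625), np.float64(0.144243204528895), np.float64(0.13632116866121594), np.float64(0.14301236487093985)]
base [0.54444139 0.11104244 0.025     ] [np.float64(0.15627576053559852), np.float64(0.3272417986096456), np.float64(0.15728957963723483), np.float64(0.3265278100219613)]
y dir deg 83.68098343706983
guard ydir 83.88657267801956
pocket [0.5542371  0.19950172] knob [0.53508593 0.02655886]
pocket pix [157.9910671  215.88799592] [0.55602795 0.20557015 0.025     ] [0.55540878 0.21662769 0.045     ] [0.55214179 0.18357106 0.045     ]
rack [ 0.54715564 -0.18260761  0.024     ] [np.float64(0.21653617995786567), np.float64(0.05729763586894498), np.float64(0.21838275051857395), np.float64(0.05730738091074649)]
-6.402961040931785
[[ 3.57704175e-01  9.33834707e-01 -6.81081123e-04  2.05494883e-01]
 [ 9.33833937e-01 -3.57704767e-01 -1.21554257e-03  5.36601197e-01]
 [-1.37874181e-03 -2.01212013e-04 -9.99999029e-01  2.20513169e-01]
 [ 0.00000000e+00  0.00000000e+00  0.00000000e+00  1.00000000e+00]]
```

Emit:
carry_out(moves=[0,-0.043,0.045,0,0,0,0,0,-0.043,0.045,0,0,0,0,0,-0.043,0.045,0,0,0,0,0,-0.043,0.045,0,0,0,0,0,-0.043,0.045,0,0,0,0], squeeze=60)

```text
clock: 0.78
tcp_pos: [0.3394, 0.2548, 0.2184]
orientation: [0.001, 0.821, 0.571, -0.001]
wrist_force: [0.4, 1.3, -0.1]
finger_gap: 0.0424
```

Emit:
carry_out(moves=[0,-0.043,0.045,0,0,0,0,0,-0.043,0.045,0,0,0,0,0,-0.043,0.045,0,0,0,0,0,-0.043,0.045,0,0,0,0,0,-0.043,0.045,0,0,0,0])

```text
clock: 1.4
tcp_pos: [0.4742, -0.0275, 0.219]
orientation: [0.001, 0.821, 0.571, 0.0]
wrist_force: [0.5, 0.7, -0.1]
finger_gap: 0.0427
```

Emit:
carry_out(moves=[0,-0.038,0.04,0,0,0,0,0,-0.038,0.04,0,0,0,0,0,-0.038,0.04,0,0,0,0,0,0,0,0,0,0,-7.5,0,0,0,0,0,0,-7.5])

```text
clock: 2.02
tcp_pos: [0.5491, -0.1871, 0.2164]
orientation: [-0.0, 0.74, 0.673, -0.0]
wrist_force: [0.7, 0.6, -0.1]
finger_gap: 0.0428
```

Run:
```python
from h import *
im=snap('wrist','w1.png'); T=np.load('pics/w1.png.npy');print(T,env.tip_reach,env.get_state()['ft_torque'])
C=cam('wrist',T)
for p in [(.547,-.182,.105),(.547,-.182,.032)]: print(proj(C,p))
```

```text
[[ 9.45509610e-02  9.95519970e-01 -3.24765276e-04  5.49079432e-01]
 [ 9.95520014e-01 -9.45509977e-02 -9.94386452e-05 -1.87125418e-01]
 [-1.29700038e-04 -3.13908312e-04 -9.99999942e-01  2.16374804e-01]
 [ 0.00000000e+00  0.00000000e+00  0.00000000e+00  1.00000000e+00]] 0.011 [-0.02559877  0.02121122  0.01555679]
[287.02249879 195.23309864]
[285.55283939 172.24983063]
```

View pics/w1.png

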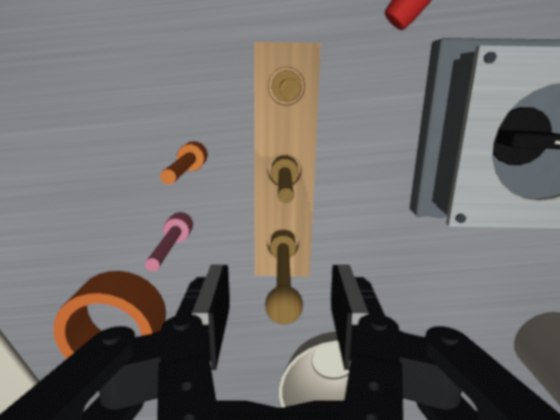

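The wrist picture shows the short rod in the middle hole, foot at (284,170), top at (286,194). That is within 2 px of what my estimate predicts, so I descend and grip.

Emit:
carry_out(moves=[0,0.0043,-0.0024,0.02,0,0,0,0,0,0,0.045,0,0,0,0,0,0,0.045,0,0,0,0,0,0,0.034,0,0,0,0,0,0,0,0,0,0])

```text
clock: 2.7
tcp_pos: [0.5469, -0.1822, 0.0686]
orientation: [0.0, 0.741, 0.671, -0.0]
wrist_force: [0.4, 0.0, 0.4]
finger_gap: 0.0427
```

Run:
```python
from h import *
s=env.get_state();print(s['tcp_pos'],s['wrist_force'],s['finger_gap'])
im=snap('wrist','w2.png'); C=cam('wrist',pose())
print(proj(C,(.547,-.1825,.105)),proj(C,(.547,-.1825,.032)))
```

```text
[ 0.54690387 -0.18215347  0.06859636] [0.35479084 0.04476857 0.380146  ] 0.04274637874548394
[281.12066535 314.75414664] [280.84328701 235.75763478]
```

View pics/w2.png

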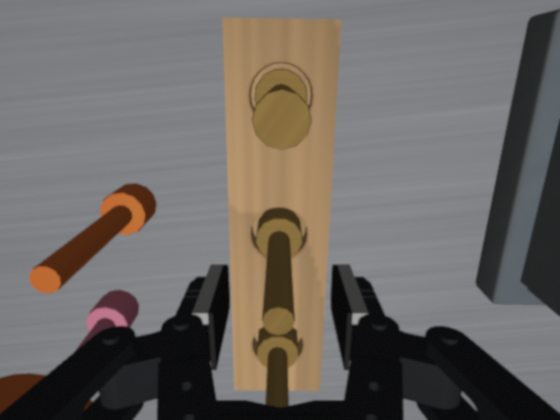

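The short rod's top (278,320) and foot (279,232) sit midway between the pads (≈222 and ≈338). The offset is about 1 mm, so I close.

Emit:
carry_out(moves=[-1,0,0,0,0,0,0,-1,0,0,0,0,0,0,-1,0,0,0,0,0,0,-1,0,0,0,0,0,0,-1,0,0,-0.005,0,0,0], squeeze=60)

```text
clock: 3.38
tcp_pos: [0.551, -0.184, 0.0805]
orientation: [0.005, 0.742, 0.671, 0.002]
wrist_force: [-0.6, -0.9, -1.1]
finger_gap: 0.0097
```

Emit:
carry_out(moves=[-1,0,0,-0.02,0,0,0,-1,0,0,-0.04,0,0,0,-1,0,0,-0.05,0,0,0,-1,0,0,-0.045,0,0,0,-1,0,0,0,0,0,0])

```text
clock: 4.0
tcp_pos: [0.5488, -0.1829, 0.2412]
orientation: [0.005, 0.742, 0.671, 0.002]
wrist_force: [0.8, 0.7, -1.4]
finger_gap: 0.0095
```

Run:
```python
from h import *
im=snap('wrist','w3.png'); b=snap('side','s3.png');print(pose(),env.get_state()['finger_gap'])
p=pose()[:3,3]; uv=proj(cam('side'),p).astype(int);print(uv)
u,v=uv; c=cv2.resize(b[max(0,v-60):v+60,max(0,u-60):u+60,::-1],(420,420),interpolation=cv2.INTER_CUBIC)
cv2.imwrite('pics/m3.png',np.hstack([im[:,100:460,::-1],c]))
```

```text
[[ 0.10064706  0.99491851  0.00270817  0.54701247]
 [ 0.99492106 -0.10064247 -0.00178013 -0.18204853]
 [-0.00149853  0.00287358 -0.99999475  0.23692147]
 [ 0.          0.          0.          1.        ]] 0.009761899705183274
[294 183]
```

View pics/m3.png

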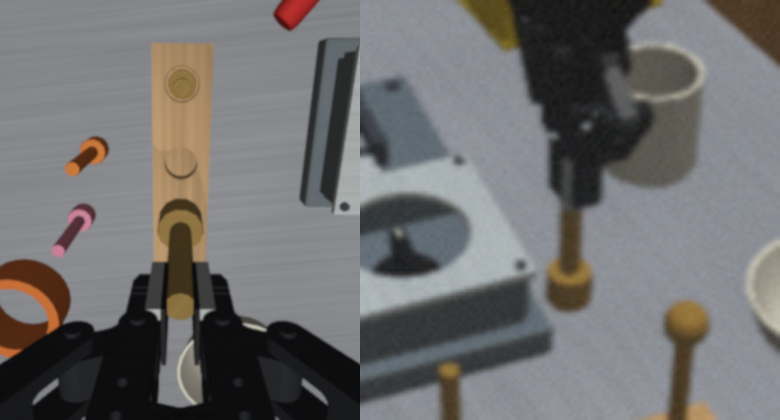

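```bash
cat > m3.py <<'E'
from h import *
from scipy.optimize import least_squares
T=np.load('pics/s3.png.npy'); C=cam('wrist',T); s=cam('side')
A=np.array([[281,222],[280,306.]])
w=lambda q:T[:3,:3]@np.array(q)+T[:3,3]
f=lambda q:np.ravel([proj(C,w([q[0],q[1],q[2]+.073]))-A[0],proj(C,w(q))-A[1]])
q=least_squares(f,[0,0,-.03],x_scale=.01).x;print('tool frame rod top',q,f(q))
print('foot z world',w([q[0],q[1],q[2]+.095]))
for d in(0,.073,.095):
  p=proj(s,w([q[0],q[1],q[2]+d])); print(d,(p-[234,123])*3.5+[360,0])
E
python3 m3.py
```

```text
tool frame rod top [-0.00017412 -0.01567127 -0.05139741] [-0.80577276  0.00297844  0.50492072 -0.00186879]
foot z world [ 0.53252135 -0.18122089  0.19516571]
0 [546.45357279 139.117411  ]
0.073 [545.37714159 246.06678681]
0.095 [545.07458814 276.0926911 ]
```

```bash
cat > m4.py <<'E'
from h import *
T=np.load('pics/s3.png.npy'); C=cam('wrist',T); s=cam('side'); Ti=np.linalg.inv(T)
S=lambda x,y:((x-360)/3.5+234,y/3.5+123)
for wuv in [(281,222),(281,218),(281,226)]:
  F=tri(ray(C,wuv),ray(s,S(570,268))); o,d=ray(C,(280,306))
  # top on ray at distance .073 from F
  m=o-F; b=m@d; D=b*b-(m@m-.073**2); print(wuv,'foot top w',F,'tool',(Ti@[*F,1])[:3], 'D',D)
  if D>0:
    for t in(-b-D**.5,-b+D**.5): P=o+t*d; print('   top',P,'tool',(Ti@[*P,1])[:3],'tilt',(P-F)/.073)
E
python3 m4.py
```

```text
(281, 222) foot top w [ 0.54442914 -0.18222108  0.1951084 ] tool [ 2.98910141e-05 -3.72383820e-03  4.37305570e-02] D 0.003572948383581541
   top [ 0.54646189 -0.18257486  0.26807924] tool [-0.00031087 -0.001231   -0.02922607] tilt [ 0.02784581 -0.00484619  0.99960048]
   top [ 0.61194715 -0.18938352  0.16829389] tool [-0.00022681  0.06401122  0.07094997] tilt [ 0.92490421 -0.09811559 -0.3673221 ]
(281, 218) foot top w [ 0.54324921 -0.18224373  0.19502764] tool [-0.00011123 -0.00489596  0.04380471] D 0.003486259636764154
   top [ 0.54654512 -0.18258351  0.26795241] tool [-0.00031077 -0.00114808 -0.02909874] tilt [ 0.04514956 -0.00465448  0.9989694 ]
   top [ 0.61123109 -0.18930907  0.16938501] tool [-0.00022773  0.06329781  0.06985457] tilt [ 0.93125869 -0.09678545 -0.35126887]
(281, 226) foot top w [ 0.54558032 -0.1822201   0.1952595 ] tool [ 0.00014638 -0.00257773  0.04358598] D 0.003658886496550308
   top [ 0.54634676 -0.18256289  0.26825467] tool [-0.00031102 -0.0013457  -0.02940219] tilt [ 0.01049918 -0.00469565  0.99993386]
   top [ 0.61261488 -0.18945295  0.16727641] tool [-0.00022596  0.06467647  0.07197143] tilt [ 0.9182817  -0.09908006 -0.38332996]
```

Rod is upright in the grip: foot underside 66 mm ahead of the TCP, about 2–3 mm off in tool y. Now to above the pocket.

Emit:
carry_out(moves=[-1,0.03,-0.0023,0,0,0,0,-1,0.05,-0.0037,0,0,0,0,-1,0.055,-0.0041,0,0,0,0,-1,0.055,-0.0041,0,0,0,0,-1,0.055,-0.0041,0,0,0,0])

```text
clock: 4.72
tcp_pos: [0.5494, 0.0667, 0.2255]
orientation: [-0.005, 0.745, 0.667, -0.005]
wrist_force: [1.7, -0.5, -1.4]
finger_gap: 0.01
```

Emit:
carry_out(moves=[-1,0.055,-0.0041,0,0,0,0,-1,0.05,-0.0041,0,0,0,0,-1,0.0305,-0.002,0.02,0,0,0,-1,0,0,0.04,0,0,0,-1,0,0,0.04,0,0,0])

```text
clock: 5.35
tcp_pos: [0.5472, 0.2117, 0.1151]
orientation: [-0.008, 0.742, 0.67, -0.009]
wrist_force: [-0.2, -0.7, -0.9]
finger_gap: 0.0095
```

Run:
```python
from h import *
im=snap('wrist','w4.png'); print(pose(),env.get_state()['finger_gap'])
cv2.imwrite('pics/w4c.png',cv2.resize(im[100:350,130:430,::-1],None,fx=2.4,fy=2.4,interpolation=cv2.INTER_CUBIC))
```

```text
[[ 0.10288059  0.99424464 -0.02988602  0.54486293]
 [ 0.99468524 -0.10295728 -0.00103459  0.21106199]
 [-0.00410562 -0.02962074 -0.99955278  0.1103882 ]
 [ 0.          0.          0.          1.        ]] 0.00983538390558771
```

View pics/w4c.png

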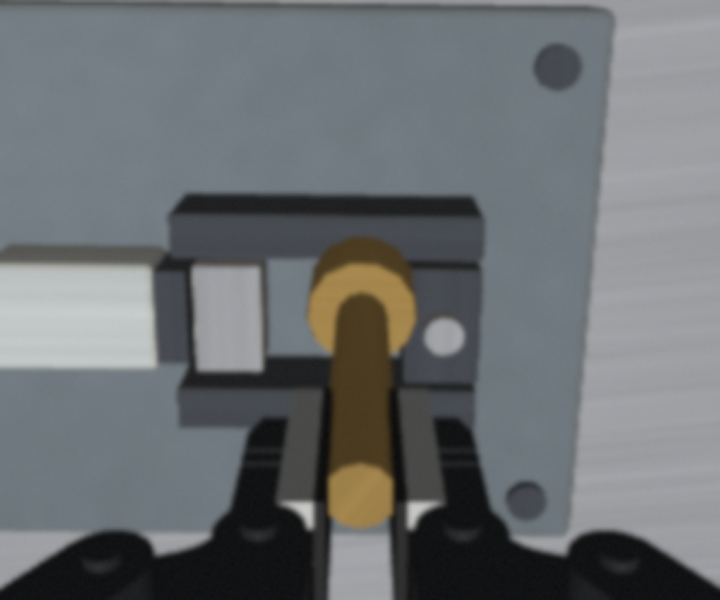

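```bash
cat > m5.py <<'E'
from h import *
T=np.load('pics/w4.png.npy'); C=cam('wrist',T)
W=lambda x,y:((x+.5)/2.4-.5+130,(y+.5)/2.4-.5+100)
for z in(.044,.049):
  print(z)
  for n,p in dict(jaw1=(266,264),jaw2=(266,370),stop1=(403,268),stop2=(403,382),cheekfar=(320,259),cheeknear=(230,388)).items(): print(n,atz(C,W(*p),z).round(4))
print('foot in world from tool', T@[0,-.003,.0657,1])
for p in [(.0,-.0035,.0437),(0,-.0012,-.0292)]: print((proj(C,(T@[*p,1])[:3])-[130,100])*2.4)
E
python3 m5.py
```

```text
0.044
jaw1 [0.5379 0.1875 0.044 ]
jaw2 [0.5676 0.1835 0.044 ]
stop1 [0.5426 0.2229 0.044 ]
stop2 [0.5749 0.22   0.044 ]
cheekfar [0.538  0.2016 0.044 ]
cheeknear [0.5719 0.1731 0.044 ]
0.049
jaw1 [0.5364 0.1882 0.049 ]
jaw2 [0.5654 0.1843 0.049 ]
stop1 [0.541  0.2228 0.049 ]
stop2 [0.5726 0.22   0.049 ]
cheekfar [0.5365 0.202  0.049 ]
cheeknear [0.5696 0.1741 0.049 ]
foot in world from tool [0.54263618 0.2120292  0.04949388 1.        ]
[361.07880027 308.19898491]
[361.9824134  494.47436815]
```

Emit:
carry_out(moves=[-1,0,0,-0.025,0,0,0,-1,-0.005,0.005,-0.005,-1.7,0,0,-1,0,0,0,0,0,0,-1,0,0,0,0,0,0,-1,0,0,0,0,0,0])

```text
clock: 6.02
tcp_pos: [0.5455, 0.2036, 0.1342]
orientation: [-0.001, 0.743, 0.669, -0.007]
wrist_force: [0.4, -0.8, -1.6]
finger_gap: 0.0093
```

```bash
python3 -c "
from h import *
print(pose(),env.get_state()['wrist_force'])"
```

```text
[[ 0.10346368  0.99457086 -0.01113834  0.54549814]
 [ 0.99459661 -0.10354948 -0.00742255  0.2036264 ]
 [-0.00853562 -0.01031019 -0.99991042  0.13419961]
 [ 0.          0.          0.          1.        ]] [ 0.36300104 -0.76008639 -1.63560842]
```

Emit:
carry_out(moves=[-1,0,0.006,0.003,-0.6,0.4,0,-1,0,0.006,0.003,0,0,0,-1,0,0,0.003,0,0,0,-1,0,0,0,0,0,0,-1,0,0,0,0,0,0])

```text
clock: 6.65
tcp_pos: [0.5583, 0.2021, 0.1238]
orientation: [0.001, 0.743, 0.669, -0.0]
wrist_force: [-0.3, 1.0, -1.8]
finger_gap: 0.0101
```

Run:
```python
from h import *
im=snap('wrist','w5.png'); T=pose();print(T,env.get_state()['wrist_force'],'foot',T@[0,-.003,.0657,1])
cv2.imwrite('pics/w5c.png',cv2.resize(im[100:350,130:430,::-1],None,fx=2.4,fy=2.4,interpolation=cv2.INTER_CUBIC))
```

```text
[[ 1.03626455e-01  9.94616287e-01  4.03846319e-06  5.58239327e-01]
 [ 9.94615447e-01 -1.03626362e-01 -1.29971316e-03  2.02161472e-01]
 [-1.29229738e-03  1.38701385e-04 -9.99999155e-01  1.23845367e-01]
 [ 0.00000000e+00  0.00000000e+00  0.00000000e+00  1.00000000e+00]] [-0.26150586 -0.03010285 -1.18221173] foot [0.55525574 0.20238696 0.05814501 1.        ]
```

View pics/w5c.png

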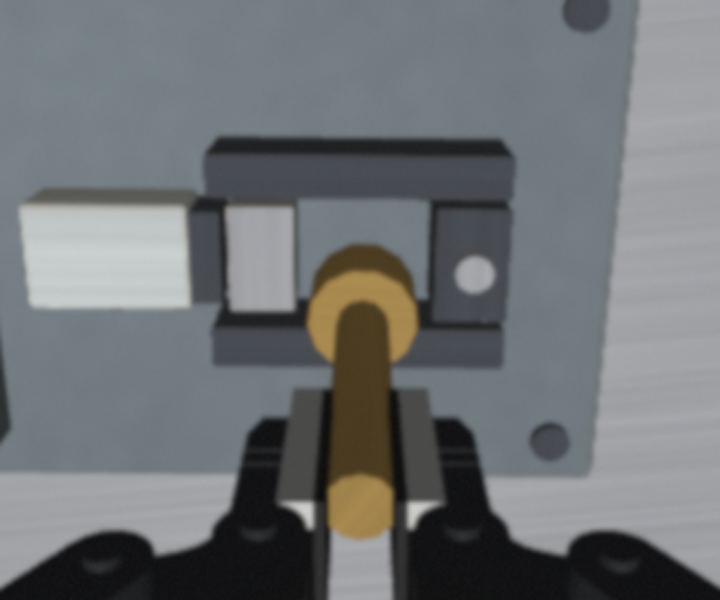

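```bash
cat > m6.py <<'E'
from h import *
T=np.load('pics/w5.png.npy'); C=cam('wrist',T)
W=lambda x,y:((x+.5)/2.4-.5+130,(y+.5)/2.4-.5+100)
y=np.array([np.cos(np.radians(83.8)),np.sin(np.radians(83.8)),0]);x=np.array([y[1],-y[0],0])
for z in(.044,.049):
  P={n:atz(C,W(*p),z) for n,p in dict(j1=(297,206),j2=(297,312),s1=(432,208),s2=(432,322),cf=(350,199),cn=(260,326)).items()}
  jy=(P['j1']@y+P['j2']@y)/2; sy=(P['s1']@y+P['s2']@y)/2; a=P['cf']@x;b=P['cn']@x
  print(z,'jaw',jy,'stop',sy,'gap',sy-jy,'cheek gap',b-a,'mid',(x*(a+b)/2+y*(jy+sy)/2))
zf=T[2,3]-.0437
print('foot centre',atz(C,W(362.5,318),zf), 'widthpx->',np.linalg.norm(atz(C,W(307,318),zf)-atz(C,W(418,318),zf)))
print('rodtop',atz(C,W(360,508),T[2,3]+.0292))
E
python3 m6.py
```

```text
0.044 jaw 0.24372006072130994 stop 0.2801786920262706 gap 0.03645863130496066 cheek gap 0.03633866397992891 mid [0.55630732 0.20305623 0.        ]
0.049 jaw 0.24408508215661334 stop 0.27975882649965195 gap 0.035673744343038605 cheek gap 0.035556359692833106 mid [0.55460481 0.2032136  0.        ]
foot centre [0.55710928 0.20236237 0.0801259 ] widthpx-> 0.025824791502615303
rodtop [0.5593837  0.20162911 0.1530259 ]
```

Emit:
carry_out(moves=[-1,0.0006,-0.001,0.008,0,0,0,-1,0,0,0.008,0,0,0,-1,0,0,0.006,0,0,0,-1,0,0,0.003,0,0,0,-1,0,0,0,0,0,0])

```text
clock: 7.32
tcp_pos: [0.5566, 0.2029, 0.0966]
orientation: [0.0, 0.743, 0.67, -0.001]
wrist_force: [-0.2, -0.1, -1.3]
finger_gap: 0.0099
```

Run:
```python
from h import *
T=pose();print(T,env.get_state()['wrist_force'],'foot',T@[0,-.002,.0657,1])
```

```text
[[ 1.03419692e-01  9.94637335e-01 -9.68818161e-04  5.56648037e-01]
 [ 9.94636535e-01 -1.03421068e-01 -1.49866311e-03  2.02913040e-01]
 [-1.59082249e-03 -8.08630661e-04 -9.99998408e-01  9.66171402e-02]
 [ 0.00000000e+00  0.00000000e+00  0.00000000e+00  1.00000000e+00]] [-0.22224589 -0.08101063 -1.32668508] foot [0.55459511 0.20302142 0.03091886 1.        ]
```

Foot is 6 mm above the floor, centred and inside the walls with no contact. I lower in small steps, watching the force.

Emit:
carry_out(moves=[-1,0,0,0.0015,0,0,0,-1,0,0,0.0015,0,0,0,-1,0,0,0.001,0,0,0,-1,0,0,0.0005,0,0,0,-1,0,0,0,0,0,0])

```text
clock: 7.95
tcp_pos: [0.5572, 0.203, 0.0925]
orientation: [0.001, 0.743, 0.67, -0.0]
wrist_force: [0.5, 0.5, -1.1]
finger_gap: 0.0096
```

Emit:
carry_out(moves=[-1,0,0,0.0008,0,0,0,-1,0,0,0.0006,0,0,0,-1,0,0,0.0004,0,0,0,-1,0,0,0,0,0,0,-1,0,0,0,0,0,0])

```text
clock: 8.57
tcp_pos: [0.5573, 0.203, 0.0907]
orientation: [0.001, 0.743, 0.67, -0.0]
wrist_force: [-0.4, 0.1, -1.2]
finger_gap: 0.0092
```

Emit:
carry_out(moves=[-1,0,0,0.0005,0,0,0,-1,0,0,0.0005,0,0,0,-1,0,0,0.0003,0,0,0,-1,0,0,0,0,0,0,-1,0,0,0,0,0,0])

```text
clock: 9.2
tcp_pos: [0.5573, 0.203, 0.0893]
orientation: [0.001, 0.743, 0.67, -0.0]
wrist_force: [-0.1, -0.3, -1.9]
finger_gap: 0.0096
```

Emit:
carry_out(moves=[-1,0,0,0.0005,0,0,0,-1,0,0,0.0005,0,0,0,-1,0,0,0.0003,0,0,0,-1,0,0,0,0,0,0,-1,0,0,0,0,0,0])

```text
clock: 9.82
tcp_pos: [0.5573, 0.203, 0.0879]
orientation: [0.001, 0.743, 0.67, -0.0]
wrist_force: [0.4, 0.4, -2.6]
finger_gap: 0.0097
```

Emit:
carry_out(moves=[-1,0,0,0.0005,0,0,0,-1,0,0,0.0005,0,0,0,-1,0,0,0.0003,0,0,0,-1,0,0,0,0,0,0,-1,0,0,0,0,0,0])

```text
clock: 10.45
tcp_pos: [0.5573, 0.203, 0.0865]
orientation: [0.001, 0.743, 0.67, -0.0]
wrist_force: [-0.2, -0.2, -1.8]
finger_gap: 0.0095
```

Run:
```python
from h import *
im=snap('wrist','w6.png'); b=snap('side','s6.png'); s=env.get_state();T=pose();print(T[:3,3],s['wrist_force'],s['ft_torque'])
p=T[:3,3]; u,v=proj(cam('side'),[p[0],p[1],.06]).astype(int);print(u,v)
c=cv2.resize(b[v-50:v+50,u-50:u+50,::-1],(420,420),interpolation=cv2.INTER_CUBIC)
cv2.imwrite('pics/m6.png',np.hstack([im[:,100:460,::-1],c]))
```

```text
[0.557318   0.20302215 0.08652703] [ 0.12824665  0.40330454 -1.57888611] [ 0.02138124 -0.02219431 -0.03929115]
226 153
```

View pics/m6.png

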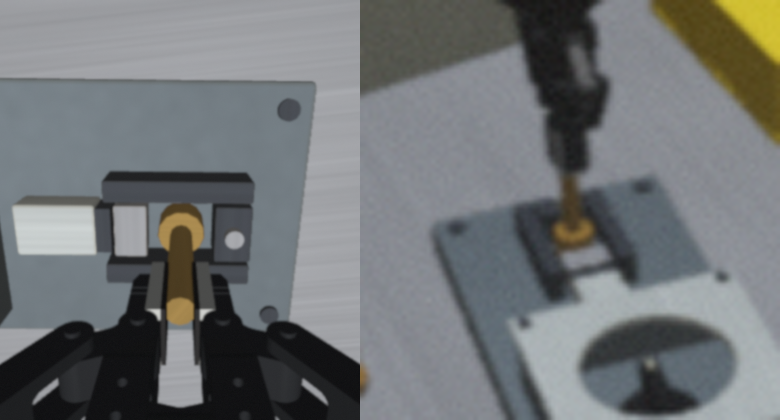

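Foot is inside the pocket but not yet on the floor. Going by the grasp height (TCP 0.0686 with the foot at 0.010), contact is expected near TCP z 0.0836.

Emit:
carry_out(moves=[-1,0,0,0.0006,0,0,0,-1,0,0,0.0006,0,0,0,-1,0,0,0.0003,0,0,0,-1,0,0,0,0,0,0,-1,0,0,0,0,0,0])

```text
clock: 11.18
tcp_pos: [0.5576, 0.203, 0.0858]
orientation: [0.001, 0.743, 0.67, 0.0]
wrist_force: [-0.0, -0.3, 0.9]
finger_gap: 0.0097
```

Emit:
carry_out(moves=[-1,0,0,0.0004,0,0,0,-1,0,0,0.0004,0,0,0,-1,0,0,0.0003,0,0,0,-1,0,0,0,0,0,0,-1,0,0,0,0,0,0])

```text
clock: 11.8
tcp_pos: [0.5578, 0.2031, 0.0857]
orientation: [0.001, 0.743, 0.67, 0.001]
wrist_force: [-1.8, -0.3, 2.6]
finger_gap: 0.0097
```

Contact: force rose by about 4 N and z stopped. Release and rise.

Emit:
carry_out(moves=[-0.3,0,0,0,0,0,0,-0.3,0,0,0,0,0,0,-0.3,0,0,0,0,0,0,-0.3,0,0,0,0,0,0,-0.3,0,0,-0.01,0,0,0])

```text
clock: 12.42
tcp_pos: [0.5572, 0.203, 0.094]
orientation: [0.001, 0.743, 0.67, -0.0]
wrist_force: [-0.5, 0.9, 0.0]
finger_gap: 0.0298
```

Emit:
carry_out(moves=[-0.3,0,0,-0.03,0,0,0,-0.3,0,0,-0.04,0,0,0,-0.3,0,0,-0.04,0,0,0,-0.1,0,0,0,0,0,0,-0.1,0,0,0,0,0,0])

```text
clock: 13.05
tcp_pos: [0.5575, 0.2032, 0.2106]
orientation: [0.001, 0.743, 0.67, 0.001]
wrist_force: [0.0, 0.5, -0.3]
finger_gap: 0.0381
```

Run:
```python
from h import *
im=snap('wrist','w7.png'); T=pose();print(T);C=cam('wrist',T); t=snap('top','t7.png')
for p in [(.5555,.203,.12),(.5555,.203,.047)]: print(proj(C,p))
a=cv2.resize(t[190:255,200:285,::-1],(510,390),interpolation=cv2.INTER_CUBIC)
b=im[60:450,140:420,::-1]; b=cv2.copyMakeBorder(b,0,390-b.shape[0],0,0,0)
cv2.imwrite('pics/m7.png',np.hstack([b,a]))
```

```text
[[ 1.03424734e-01  9.94630767e-01  3.60036750e-03  5.57746590e-01]
 [ 9.94637271e-01 -1.03423503e-01 -5.27010052e-04  2.03271733e-01]
 [-1.51817794e-04  3.63556558e-03 -9.99993380e-01  2.10768527e-01]
 [ 0.00000000e+00  0.00000000e+00  0.00000000e+00  1.00000000e+00]]
[279.59536367 203.96121149]
[279.62520691 177.40632649]
```

View pics/m7.png

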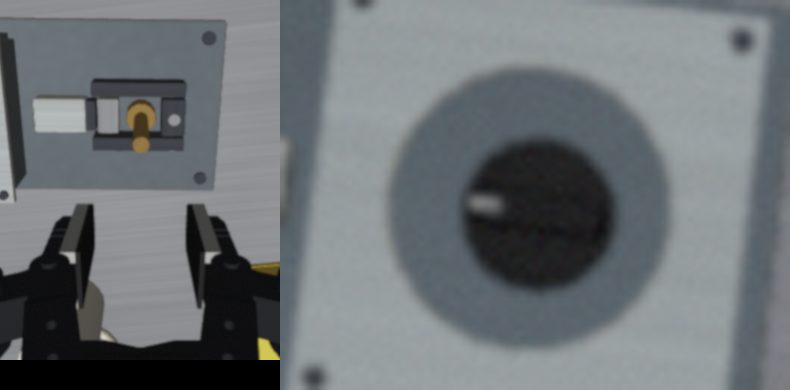

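Run:
```python
from h import *
t=cam('top'); W=lambda x,y:((x-280+.5)/6-.5+200,(y+.5)/6-.5+190)
h=atz(t,W(528,207.5),.072);sk=atz(t,W(538,213),.033);print('hole',h,'skirt',sk)
for m in [(473,201),(487,203),(501,206)]:
  p=atz(t,W(*m),.058); d=p-(h+sk)/2; print(p,np.linalg.norm(d[:2]),np.degrees(np.arctan2(d[1],d[0])))
```

```text
hole [0.53555036 0.02814404 0.072     ] skirt [0.53550093 0.02778704 0.033     ]
[0.53829212 0.04719958 0.058     ] 0.019431980450981837 81.81516890227908
[0.53764452 0.04262225 0.058     ] 0.014809075688958007 81.77394256667668
[0.53667001 0.03804248 0.058     ] 0.010141709204646812 83.52112068393203
```

Emit:
carry_out(moves=[-0.1,-0.04,-0.001,0,0,0,0,-0.1,-0.05,-0.001,0,0,0,0,-0.1,-0.05,-0.001,0,0,0,0,-0.1,-0.037,-0.001,0,0,0,0,-0.1,0,0,0,0,0,-9])

```text
clock: 13.78
tcp_pos: [0.5314, 0.0233, 0.2037]
orientation: [-0.003, 0.686, 0.728, -0.003]
wrist_force: [0.1, 0.1, -0.2]
finger_gap: 0.0385
```

Emit:
carry_out(moves=[-0.1,0,0,0,0,0,-10,-0.1,0,0,0,0,0,-10,-0.1,0,0,0,0,0,-10,-0.1,0,0,0,0,0,-10,-0.1,0,0,0,0,0,-10])

```text
clock: 14.4
tcp_pos: [0.5272, 0.0221, 0.1973]
orientation: [-0.01, 0.301, 0.954, -0.003]
wrist_force: [0.0, 0.1, -0.4]
finger_gap: 0.0387
```

Emit:
carry_out(moves=[-0.1,0,0,0,0,0,-10,-0.1,0,0,0,0,0,-10,-0.1,0,0,0,0,0,-8,-0.1,0,0,0,0,0,0,-0.1,0,0,0,0,0,0])

```text
clock: 15.02
tcp_pos: [0.5235, 0.0225, 0.1916]
orientation: [-0.016, 0.055, 0.998, 0.0]
wrist_force: [-0.1, -0.1, -0.3]
finger_gap: 0.0384
```

Run:
```python
from h import *
T=pose();s=env.get_state();print(T,s['joint_pos'],s['ft_torque'],s['finger_gap'],np.degrees(np.arctan2(T[1,0],T[0,0])))
print('d tool',T[:3,:3].T@(np.array([.5354,.0275,.048])-T[:3,3]))
```

```text
[[-0.99348491  0.10964248 -0.03108469  0.5235184 ]
 [ 0.10963868  0.99396982  0.00183202  0.02248025]
 [ 0.03109811 -0.00158799 -0.99951508  0.1915604 ]
 [ 0.          0.          0.          1.        ]] [-0.10941395  0.25209582 -0.11025983  1.23954458 -0.00157325 -1.57029761] [ 0.02704361  0.03161537 -0.03788072] 0.038370496882170375 173.70245449788197
d tool [-0.01571829  0.00652018  0.14313064]
```

Emit:
carry_out(moves=[-0.1,0,0,0,0,-1.8,1.7,-0.1,-0.0113,0.006,0,0,0,0,-0.1,0,0,0.03,0,0,0,-0.1,0,0,0.03,0,0,0,-0.1,0,0,0,0,0,0])

```text
clock: 15.65
tcp_pos: [0.5388, 0.0273, 0.13]
orientation: [0.001, 0.073, 0.997, -0.001]
wrist_force: [-0.5, 0.0, -0.3]
finger_gap: 0.0383
```

```bash
cat > st.py <<'E'
from h import *
T=pose();s=env.get_state();print(T.round(4),'tau',s['ft_torque'].round(3),'F',s['wrist_force'].round(2),s['finger_gap'],'yaw',np.degrees(np.arctan2(T[1,0],T[0,0])))
print('d world',(np.array([.5354,.0275,.048])-T[:3,3]).round(4),'d tool',(T[:3,:3].T@(np.array([.5354,.0275,.048])-T[:3,3])).round(4),'q6',s['joint_pos'][5],'t',s['clock'])
E
python3 st.py
```

```text
[[-0.9894  0.1452  0.0013  0.5388]
 [ 0.1452  0.9894 -0.0018  0.0273]
 [-0.0016 -0.0016 -1.      0.13  ]
 [ 0.      0.      0.      1.    ]] tau [-0.046  0.018 -0.023] F [-0.46  0.03 -0.35] 0.03826683043128452 yaw 171.65211662993275
d world [-0.0034  0.0002 -0.082 ] d tool [ 0.0035 -0.0002  0.082 ] q6 -1.5223052942441615 t 15.65
```

Emit:
carry_out(moves=[-0.1,0.0035,0,0.005,0,0,0,-0.1,0,0,0,0,0,0,-0.1,0,0,0,0,0,0,-0.1,0,0,0,0,0,0,-0.1,0,0,0,0,0,0])

```text
clock: 16.27
tcp_pos: [0.5382, 0.0278, 0.1284]
orientation: [0.003, 0.073, 0.997, -0.001]
wrist_force: [-0.1, -0.4, -0.6]
finger_gap: 0.0387
```

```bash
python3 st.py
python3 - <<'E'
from h import *
im=snap('wrist','w8.png'); T=np.load('pics/w8.png.npy');C=cam('wrist',T)
a=cv2.resize(im[150:400,130:430,::-1],None,fx=2.4,fy=2.4,interpolation=cv2.INTER_CUBIC)
d=np.array([np.cos(np.radians(82)),np.sin(np.radians(82))])
for p in [(.5354,.0275,.058),(*(np.array([.5354,.0275])+.023*d),.058),(*(np.array([.5354,.0275])-.023*d),.058)]:
  u=(proj(C,p)-[130,150]+.5)*2.4; print(u); cv2.circle(a,tuple(int(v) for v in u),3,(0,0,255),1)
cv2.imwrite('pics/w8c.png',a)
E
```

```text
[[-0.9893  0.1455  0.0068  0.5382]
 [ 0.1455  0.9894 -0.0023  0.0278]
 [-0.007  -0.0013 -1.      0.1284]
 [ 0.      0.      0.      1.    ]] tau [-0.07  -0.021  0.009] F [-0.09 -0.39 -0.63] 0.038711791671211464 yaw 171.63195188352182
d world [-0.0028 -0.0003 -0.0804] d tool [ 0.0033 -0.0006  0.0804] q6 -1.52118765484819 t 16.275
[369.59096182 159.79620653]
[369.89121364 240.30073593]
[369.27355234  74.23836004]
```

View pics/w8c.png

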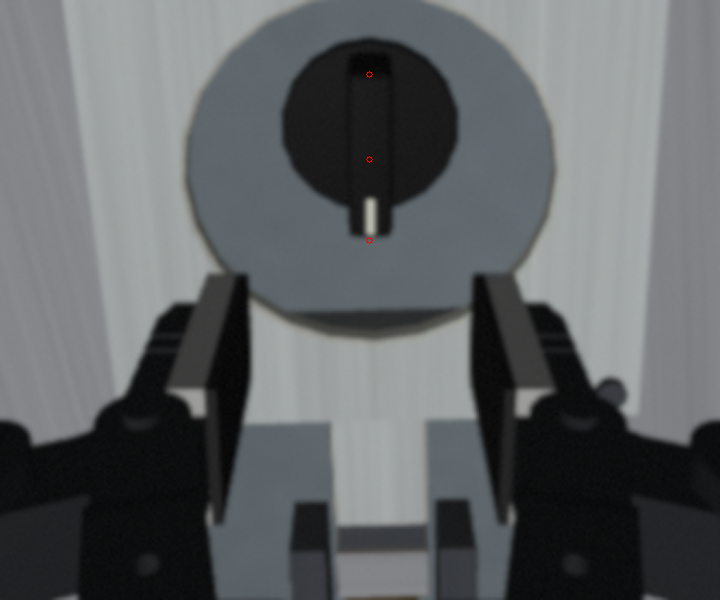

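Bar is upright in the picture at x≈349–391, centred on the axis marker (370,160) within about 1 mm. The fingers are centred at 360, so I shift by about 3 mm and descend halfway to above the hole.

Emit:
carry_out(moves=[-0.1,0.004,-0.001,0.02,0,0.4,0,-0.1,0,0,0.015,0,0,0,-0.1,0,0,0,0,0,0,-0.1,0,0,0,0,0,0,-0.1,0,0,0,0,0,0])

```text
clock: 16.95
tcp_pos: [0.5354, 0.0272, 0.0938]
orientation: [0.001, 0.073, 0.997, -0.001]
wrist_force: [-0.3, 0.1, 0.2]
finger_gap: 0.0384
```

```bash
python3 st.py
```

```text
[[-0.9893  0.1456  0.0025  0.5354]
 [ 0.1456  0.9893 -0.0015  0.0272]
 [-0.0027 -0.0011 -1.      0.0938]
 [ 0.      0.      0.      1.    ]] tau [-0.014 -0.008  0.012] F [-0.25  0.1   0.19] 0.03844733934928084 yaw 171.62591936584946
d world [-0.      0.0003 -0.0458] d tool [0.0002 0.0004 0.0458] q6 -1.5229591300769114 t 16.95
```

Emit:
carry_out(moves=[-0.1,0,0,0.012,0,0,0,-0.1,0,0,0.014,0,0,0,-0.1,0,0,0.01,0,0,0,-0.1,0,0,0.003,0,0,0,-0.1,0,0,0,0,0,0])

```text
clock: 17.58
tcp_pos: [0.5354, 0.0272, 0.0519]
orientation: [0.001, 0.073, 0.997, -0.001]
wrist_force: [0.4, 1.2, -0.2]
finger_gap: 0.0385
```

```bash
python3 st.py
```

```text
[[-0.9893  0.1456  0.0022  0.5354]
 [ 0.1456  0.9893 -0.0014  0.0272]
 [-0.0024 -0.0011 -1.      0.0519]
 [ 0.      0.      0.      1.    ]] tau [0.028 0.001 0.029] F [ 0.37  1.24 -0.16] 0.038459453600357824 yaw 171.62714121016361
d world [-0.      0.0003 -0.0039] d tool [0.0001 0.0003 0.0039] q6 -1.523010380876677 t 17.575
```

Emit:
carry_out(moves=[-0.1,0,0,0.003,0,0,0,-1,0,0,0,0,0,0,-1,0,0,0,0,0,0,-1,0,0,0,0,0,0,-1,0,0,0,0,0,0], squeeze=80)

```text
clock: 18.2
tcp_pos: [0.5364, 0.0271, 0.0497]
orientation: [0.002, 0.073, 0.997, -0.001]
wrist_force: [0.1, 0.2, 0.2]
finger_gap: 0.0004
```

```bash
python3 st.py
```

```text
[[-0.9893  0.1456  0.0043  0.5364]
 [ 0.1456  0.9893 -0.0017  0.0271]
 [-0.0045 -0.001  -1.      0.0497]
 [ 0.      0.      0.      1.    ]] tau [ 0.069 -0.046 -0.029] F [0.1  0.16 0.21] 0.00035738775967028964 yaw 171.63076188680986
d world [-0.001   0.0004 -0.0017] d tool [0.001  0.0003 0.0017] q6 -1.5230464086833218 t 18.2
```

The fingers closed to 0.4 mm, so the bar is not between the pads. All 12 picture views are used, so I check numerically with image code.

Run:
```python
from h import *
im=snap('wrist','w9.png'); T=np.load('pics/w9.png.npy');C=cam('wrist',T); Tw=lambda p:(T@[*p,1])[:3]
d=np.array([np.cos(np.radians(82)),np.sin(np.radians(82))]);n=np.array([d[1],-d[0]]);o=np.array([.5354,.0268])
for z in(.058,.033):
  print('bar z',z,[proj(C,(*(o+a*d+b*n),z)).round().tolist() for a,b in [(-.023,-.006),(-.023,.006),(.023,-.006),(.023,.006)]])
print('tips',[proj(C,Tw(p)).round().tolist() for p in [(0,-.011,.011),(0,.011,.011),(0,-.011,-.008),(0,-.011,-.03)]])
g=cv2.cvtColor(im,cv2.COLOR_RGB2GRAY)
L=np.clip(np.log2(g.astype(float)+1)*1.25,0,9).astype(int)
sub=L[150:420:6,200:362:3]
for i,r in enumerate(sub): print(150+6*i,''.join(map(str,r)))
```

```text
bar z 0.058 [[295.0, 229.0], [265.0, 229.0], [294.0, 325.0], [267.0, 325.0]]
bar z 0.033 [[293.0, 209.0], [267.0, 210.0], [292.0, 295.0], [269.0, 295.0]]
tips [[278.0, 239.0], [278.0, 280.0], [278.0, 257.0], [278.0, 283.0]]
150 999999999999999999999999999999999999999999999999999999
156 999999999999999999999999999999999999999999999999999999
162 999999999999999999999999999999999999999999999999999999
168 999999999999999999999999999999999999999999999999999999
174 999999999999999999999999999999999999999999999999999999
180 999999999999999999999999999999999999999999999999999999
186 999999999999999999999888888888888899999999999999999999
192 999999999999888888888888888888888888888888999999999999
198 999999998888888888888888888888888888888888888889999999
204 999988888888888888888776544444667788888888888888889999
210 998888888888888887645666665555665554688888888888888889
216 888888888888888656655654343344455555554788888888888888
222 888888888888875565666553333434445565555557888888888888
228 888888888888655565555553334433245555555555788888888888
234 8888888888875555555555555555555555555555555788
[... 1078 characters left out ...]
444444444445444544444566665544444454444444444455566
354 555444444444444444444445566665544444444443444344444566
360 556665445454444444444445556665555444444444444444466655
366 666654444444444444444445566665655444444544444444546666
372 666544444445444444444455566665655544444444444444445666
378 665444444455544444444455566665655544444444555444444566
384 664445444566644444444444577776455545444445665444444466
390 654444444544444454444444798888445544454444434444444456
396 544444444444444445445444899998545554444454444444444445
402 444444444445444444446545899999655654444444444554444444
408 444444444444444444444444456665444445544544444454444444
414 444444566644444444444444343444434445444444445666444444
```

Run:
```python
from h import *
T=np.load('pics/s3.png.npy'); C=cam('wrist',T); s=cam('side'); Ti=np.linalg.inv(T)
S=lambda x,y:((x-360)/3.5+234,y/3.5+123)
for a in[(570,200),(577,207),(575,200)]:
  P=tri(ray(C,(280,262)),ray(s,S(*a))); print('tip tool',(Ti@[*P,1])[:3].round(4))
print('tool z=.011 tip in side crop',[((proj(s,(T@[0,y,z,1])[:3])-[234,123])*3.5+[360,0]).round().tolist() for y,z in[(-.011,.011),(.011,.011),(-.011,-.014),(.011,-.014)]])
```

```text
tip tool [ 0.0008 -0.0035 -0.0044]
tip tool [0.0008 0.0003 0.002 ]
tip tool [ 0.0008 -0.0016 -0.003 ]
tool z=.011 tip in side crop [[553.0, 229.0], [590.0, 219.0], [554.0, 193.0], [591.0, 183.0]]
```

Pad tips look to sit roughly 15–20 mm further back than stated: the side view shows the tip at about tool z −4 mm, and closing at TCP z 0.050 missed a bar whose top is at 0.058. I reopen and go lower in small, force-watched steps.

Emit:
carry_out(moves=[-0.1,0.001,0,0,0,0.2,0,-0.1,0,0,0,0,0,0,-0.1,0,0,0.002,0,0,0,-0.1,0,0,0.003,0,0,0,-0.1,0,0,0,0,0,0])

```text
clock: 18.88
tcp_pos: [0.5352, 0.0272, 0.0443]
orientation: [0.0, 0.073, 0.997, -0.001]
wrist_force: [-0.9, -0.3, -0.5]
finger_gap: 0.0385
```

```bash
python3 st.py
```

```text
[[-9.893e-01  1.456e-01  5.000e-04  5.352e-01]
 [ 1.456e-01  9.893e-01 -1.100e-03  2.720e-02]
 [-6.000e-04 -1.000e-03 -1.000e+00  4.430e-02]
 [ 0.000e+00  0.000e+00  0.000e+00  1.000e+00]] tau [-0.013  0.005 -0.015] F [-0.89 -0.28 -0.48] 0.03846503271210797 yaw 171.6263771763381
d world [0.0002 0.0003 0.0037] d tool [-0.0001  0.0003 -0.0037] q6 -1.5230312029697086 t 18.875
```

Emit:
carry_out(moves=[-0.1,0,0,0.002,0,0,0,-0.1,0,0,0.002,0,0,0,-0.1,0,0,0.001,0,0,0,-0.1,0,0,0,0,0,0,-0.1,0,0,0,0,0,0])

```text
clock: 19.5
tcp_pos: [0.5352, 0.0272, 0.0389]
orientation: [0.0, 0.073, 0.997, -0.001]
wrist_force: [-0.7, 0.0, -0.1]
finger_gap: 0.0385
```

Emit:
carry_out(moves=[-0.1,0,0,0.001,0,0,0,-1,0,0,0,0,0,0,-1,0,0,0,0,0,0,-1,0,0,0,0,0,0,-1,0,0,0,0,0,0])

```text
clock: 20.12
tcp_pos: [0.536, 0.0271, 0.0383]
orientation: [0.001, 0.073, 0.997, -0.001]
wrist_force: [1.4, 0.1, 0.0]
finger_gap: 0.0091
```

```bash
python3 st.py
```

```text
[[-0.9894  0.1452  0.0019  0.536 ]
 [ 0.1452  0.9894 -0.0014  0.0271]
 [-0.002  -0.0011 -1.      0.0383]
 [ 0.      0.      0.      1.    ]] tau [-0.046 -0.066  0.116] F [1.43 0.11 0.03] 0.00914093555763728 yaw 171.65389954546404
d world [-0.0006  0.0004  0.0097] d tool [ 0.0006  0.0003 -0.0097] q6 -1.5235346250618622 t 20.125
```

Bar gripped (9.1 mm reading, as with the 12 mm rod). I reopen, go 6 mm deeper for a sure hold, and grip again.

Emit:
carry_out(moves=[-0.1,0,0,0,0,0,0,-0.1,0,0,0,0,0,0,-0.1,0,0,0.002,0,0,0,-0.1,0,0,0.002,0,0,0,-0.1,0,0,0.001,0,0,0])

```text
clock: 20.75
tcp_pos: [0.5353, 0.0272, 0.0327]
orientation: [0.0, 0.073, 0.997, -0.001]
wrist_force: [-0.2, 0.2, -0.1]
finger_gap: 0.0381
```

Emit:
carry_out(moves=[-0.1,0,0,0,0,0,0,-1,0,0,0,0,0,0,-1,0,0,0,0,0,0,-1,0,0,0,0,0,0,-1,0,0,0,0,0,0])

```text
clock: 21.38
tcp_pos: [0.536, 0.0271, 0.033]
orientation: [0.001, 0.073, 0.997, -0.001]
wrist_force: [1.6, -0.1, -0.4]
finger_gap: 0.0103
```

```bash
python3 st.py
```

```text
[[-0.9894  0.1449  0.0018  0.536 ]
 [ 0.1449  0.9894 -0.0014  0.0271]
 [-0.002  -0.0011 -1.      0.033 ]
 [ 0.      0.      0.      1.    ]] tau [-0.068 -0.029  0.125] F [ 1.56 -0.14 -0.43] 0.010342787993627825 yaw 171.67015124069619
d world [-0.0006  0.0004  0.015 ] d tool [ 0.0006  0.0003 -0.015 ] q6 -1.523768259106399 t 21.375
```

Emit:
carry_out(moves=[-1,0,0,0,0,0,4,-1,0,0,0,0,0,5,-1,0,0,0,0,0,5,-1,0,0,0,0,0,5,-1,0,0,0,0,0,4])

```text
clock: 22.0
tcp_pos: [0.5357, 0.0273, 0.033]
orientation: [0.001, 0.275, 0.961, -0.001]
wrist_force: [0.5, 0.1, 0.1]
finger_gap: 0.0101
```

```bash
python3 st.py
```

```text
[[-8.484e-01  5.293e-01  1.200e-03  5.357e-01]
 [ 5.293e-01  8.484e-01 -1.400e-03  2.730e-02]
 [-1.800e-03 -6.000e-04 -1.000e+00  3.300e-02]
 [ 0.000e+00  0.000e+00  0.000e+00  1.000e+00]] tau [-0.035 -0.043  0.334] F [0.55 0.07 0.08] 0.010149833598428163 yaw 148.04182076805628
d world [-0.0003  0.0002  0.015 ] d tool [ 0.0003  0.0001 -0.015 ] q6 -1.111124878987249 t 22.0
```

```bash
cat > tq.py <<'E'
from h import *
v=[]
for i in range(5):
    s=env.get_state(); v.append(s['ft_torque'][2]); y=np.degrees(np.arctan2(*q2R(s['orientation'])[[1,0],0])); 
    if i<4: env.read_camera('top')
print('tz',np.round(v,3),'mean',np.mean(v).round(3),'yaw',y.round(2),'turned',round(171.67-y,2),'F',s['wrist_force'].round(1),'xyz',s['tcp_pos'].round(4),'t',s['clock'])
E
python3 tq.py
```

```text
tz [ 0.334  0.082  0.038 -0.062 -0.091] mean 0.06 yaw 148.22 turned 23.45 F [1.4 0.4 0.6] xyz [0.5357 0.0272 0.033 ] t 22.2
```

Emit:
carry_out(moves=[-1,0,0,0,0,0,1.5,-1,0,0,0,0,0,1.5,-1,0,0,0,0,0,1.5,-1,0,0,0,0,0,1.5,-1,0,0,0,0,0,1.5])

```text
clock: 22.82
tcp_pos: [0.5356, 0.0273, 0.033]
orientation: [0.001, 0.339, 0.941, -0.0]
wrist_force: [-0.2, -0.1, 0.4]
finger_gap: 0.0099
```

```bash
python3 tq.py
```

```text
tz [0.265 0.194 0.101 0.142 0.039] mean 0.148 yaw 140.46 turned 31.21 F [ 0.3 -0.7 -0.4] xyz [0.5356 0.0273 0.033 ] t 23.025
```

Emit:
carry_out(moves=[-1,0,0,0,0,0,0.8,-1,0,0,0,0,0,0.8,-1,0,0,0,0,0,0.8,-1,0,0,0,0,0,0.8,-1,0,0,0,0,0,0.8])

```text
clock: 23.65
tcp_pos: [0.5356, 0.0274, 0.033]
orientation: [0.001, 0.373, 0.928, -0.0]
wrist_force: [0.5, -0.2, 0.3]
finger_gap: 0.0097
```

```bash
cat > t1.py <<'E'
from h import *
s=env.get_state(); y=np.degrees(np.arctan2(*q2R(s['orientation'])[[1,0],0]))
print('tz',s['ft_torque'].round(3),'turned',round(171.67-y,2),'F',s['wrist_force'].round(1),'xyz',s['tcp_pos'].round(4),'gap',s['finger_gap'].round(4),'t',s['clock'])
E
python3 t1.py
```

```text
Traceback (most recent call last):
  File "t1.py", line 3, in <module>
    print('tz',s['ft_torque'].round(3),'turned',round(171.67-y,2),'F',s['wrist_force'].round(1),'xyz',s['tcp_pos'].round(4),'gap',s['finger_gap'].round(4),'t',s['clock'])
                                                                                                                                  ^^^^^^^^^^^^^^^^^^^^^
AttributeError: 'float' object has no attribute 'round'
```

Emit:
carry_out(moves=[-1,0,0,0,0,0,0.8,-1,0,0,0,0,0,0.8,-1,0,0,0,0,0,0.8,-1,0,0,0,0,0,0.8,-1,0,0,0,0,0,0.8])

```text
clock: 24.28
tcp_pos: [0.5355, 0.0274, 0.033]
orientation: [0.001, 0.407, 0.913, -0.0]
wrist_force: [-0.2, 0.1, 0.3]
finger_gap: 0.0098
```

```bash
python3 t1.py
```

```text
Traceback (most recent call last):
  File "t1.py", line 3, in <module>
    print('tz',s['ft_torque'].round(3),'turned',round(171.67-y,2),'F',s['wrist_force'].round(1),'xyz',s['tcp_pos'].round(4),'gap',s['finger_gap'].round(4),'t',s['clock'])
                                                                                                                                  ^^^^^^^^^^^^^^^^^^^^^
AttributeError: 'float' object has no attribute 'round'
```

```bash
sed -i "s/,'gap',s\['finger_gap'\].round(4)//" t1.py; python3 t1.py
```

```text
tz [0.039 0.014 0.224] turned 39.74 F [-0.2  0.1  0.3] xyz [0.5355 0.0274 0.033 ] t 24.275
```

Emit:
carry_out(moves=[-1,0,0,0,0,0,0.8,-1,0,0,0,0,0,0.8,-1,0,0,0,0,0,0.8,-1,0,0,0,0,0,0.8,-1,0,0,0,0,0,0.8])

```text
clock: 24.9
tcp_pos: [0.5355, 0.0275, 0.0329]
orientation: [0.001, 0.441, 0.897, -0.0]
wrist_force: [-0.9, 0.3, -0.5]
finger_gap: 0.0098
```

```bash
python3 t1.py
```

```text
tz [0.046 0.051 0.277] turned 44.02 F [-0.9  0.3 -0.5] xyz [0.5355 0.0275 0.0329] t 24.9
```

Emit:
carry_out(moves=[-1,0,0,0,0,0,0.8,-1,0,0,0,0,0,0.8,-1,0,0,0,0,0,0.8,-1,0,0,0,0,0,0.8,-1,0,0,0,0,0,0.8])

```text
clock: 25.52
tcp_pos: [0.5355, 0.0275, 0.033]
orientation: [0.001, 0.474, 0.88, -0.0]
wrist_force: [0.2, 1.0, 0.3]
finger_gap: 0.0097
```

```bash
python3 t1.py
```

```text
tz [0.098 0.052 0.276] turned 48.3 F [0.2 1.  0.3] xyz [0.5355 0.0275 0.033 ] t 25.525
```

Emit:
carry_out(moves=[-1,0,0,0,0,0,0.8,-1,0,0,0,0,0,0.8,-1,0,0,0,0,0,0.8,-1,0,0,0,0,0,0.8,-1,0,0,0,0,0,0.8])

```text
clock: 26.15
tcp_pos: [0.5355, 0.0275, 0.033]
orientation: [0.001, 0.507, 0.862, -0.0]
wrist_force: [0.0, 0.4, 0.3]
finger_gap: 0.01
```

```bash
python3 t1.py
```

```text
tz [0.092 0.026 0.276] turned 52.59 F [0.  0.4 0.3] xyz [0.5355 0.0275 0.033 ] t 26.15
```

Emit:
carry_out(moves=[-1,0,0,0,0,0,0.6,-1,0,0,0,0,0,0.6,-1,0,0,0,0,0,0.6,-1,0,0,0,0,0,0.6,-1,0,0,0,0,0,0.6])

```text
clock: 26.78
tcp_pos: [0.5355, 0.0276, 0.033]
orientation: [0.001, 0.531, 0.847, -0.0]
wrist_force: [0.8, 0.0, 0.7]
finger_gap: 0.0097
```

```bash
python3 t1.py
```

```text
tz [0.136 0.037 0.297] turned 55.8 F [0.8 0.  0.7] xyz [0.5355 0.0276 0.033 ] t 26.775
```

Emit:
carry_out(moves=[-1,0,0,0,0,0,0.5,-1,0,0,0,0,0,0.5,-1,0,0,0,0,0,0.5,-1,0,0,0,0,0,0.5,-1,0,0,0,0,0,0.5])

```text
clock: 27.4
tcp_pos: [0.5354, 0.0276, 0.033]
orientation: [0.001, 0.551, 0.835, -0.0]
wrist_force: [-0.1, -0.2, 0.2]
finger_gap: 0.0095
```

```bash
python3 t1.py
```

```text
tz [ 0.14 -0.06  0.28] turned 58.48 F [-0.1 -0.2  0.2] xyz [0.5354 0.0276 0.033 ] t 27.4
```

Emit:
carry_out(moves=[-1,0,0,0,0,0,0.5,-1,0,0,0,0,0,0.5,-1,0,0,0,0,0,0.5,-1,0,0,0,0,0,0.5,-1,0,0,0,0,0,0.5])

```text
clock: 28.02
tcp_pos: [0.5354, 0.0277, 0.033]
orientation: [0.001, 0.57, 0.822, -0.0]
wrist_force: [0.1, 0.2, 0.3]
finger_gap: 0.01
```

```bash
python3 t1.py
```

```text
tz [0.141 0.062 0.28 ] turned 61.16 F [0.1 0.2 0.3] xyz [0.5354 0.0277 0.033 ] t 28.025
```

Emit:
carry_out(moves=[-1,0,0,0,0,0,0.5,-1,0,0,0,0,0,0.5,-1,0,0,0,0,0,0.5,-1,0,0,0,0,0,0.5,-1,0,0,0,0,0,0.5])

```text
clock: 28.65
tcp_pos: [0.5354, 0.0277, 0.033]
orientation: [0.001, 0.589, 0.808, 0.0]
wrist_force: [0.2, 0.5, -0.3]
finger_gap: 0.0096
```

```bash
python3 t1.py
```

```text
tz [0.129 0.008 0.301] turned 63.83 F [ 0.2  0.5 -0.3] xyz [0.5354 0.0277 0.033 ] t 28.65
```

Emit:
carry_out(moves=[-1,0,0,0,0,0,0.5,-1,0,0,0,0,0,0.5,-1,0,0,0,0,0,0.5,-1,0,0,0,0,0,0.5,-1,0,0,0,0,0,0.5])

```text
clock: 29.28
tcp_pos: [0.5354, 0.0277, 0.033]
orientation: [0.0, 0.608, 0.794, 0.0]
wrist_force: [0.9, 0.2, 0.1]
finger_gap: 0.01
```

```bash
python3 t1.py
```

```text
tz [ 0.14  -0.024  0.272] turned 66.51 F [0.9 0.2 0.1] xyz [0.5354 0.0277 0.033 ] t 29.275
```

Emit:
carry_out(moves=[-1,0,0,0,0,0,0.5,-1,0,0,0,0,0,0.5,-1,0,0,0,0,0,0.5,-1,0,0,0,0,0,0.5,-1,0,0,0,0,0,0.5])

```text
clock: 29.9
tcp_pos: [0.5354, 0.0277, 0.033]
orientation: [0.0, 0.626, 0.78, 0.0]
wrist_force: [0.4, 0.0, 0.6]
finger_gap: 0.01
```

```bash
python3 t1.py
```

```text
tz [0.174 0.009 0.28 ] turned 69.19 F [0.4 0.  0.6] xyz [0.5354 0.0277 0.033 ] t 29.9
```

Emit:
carry_out(moves=[-1,0,0,0,0,0,0.5,-1,0,0,0,0,0,0.5,-1,0,0,0,0,0,0.5,-1,0,0,0,0,0,0.5,-1,0,0,0,0,0,0.5])

```text
clock: 30.52
tcp_pos: [0.5354, 0.0278, 0.033]
orientation: [0.0, 0.644, 0.765, 0.0]
wrist_force: [0.4, 0.5, 1.1]
finger_gap: 0.0098
```

```bash
python3 t1.py
```

```text
tz [0.202 0.024 0.306] turned 71.87 F [0.4 0.5 1.1] xyz [0.5354 0.0278 0.033 ] t 30.525
```

Emit:
carry_out(moves=[-1,0,0,0,0,0,0.5,-1,0,0,0,0,0,0.5,-1,0,0,0,0,0,0.5,-1,0,0,0,0,0,0.5,-1,0,0,0,0,0,0.5])

```text
clock: 31.15
tcp_pos: [0.5354, 0.0278, 0.033]
orientation: [0.0, 0.662, 0.75, 0.0]
wrist_force: [0.3, 0.6, 0.9]
finger_gap: 0.01
```

```bash
python3 t1.py
```

```text
tz [0.197 0.003 0.358] turned 74.54 F [0.3 0.6 0.9] xyz [0.5354 0.0278 0.033 ] t 31.15
```

Emit:
carry_out(moves=[-1,0,0,0,0,0,0.5,-1,0,0,0,0,0,0.5,-1,0,0,0,0,0,0.5,-1,0,0,0,0,0,0.5,-1,0,0,0,0,0,0.5])

```text
clock: 31.78
tcp_pos: [0.5354, 0.0279, 0.033]
orientation: [0.0, 0.679, 0.734, 0.0]
wrist_force: [-0.2, 0.7, 0.2]
finger_gap: 0.0098
```

```bash
python3 t1.py
```

```text
tz [0.131 0.024 0.359] turned 77.21 F [-0.2  0.7  0.2] xyz [0.5354 0.0279 0.033 ] t 31.775
```

Moment is rising (0.28 free → about 0.36): contact at about 71°, squeeze now about 9–11 N. One small step more.

Emit:
carry_out(moves=[-1,0,0,0,0,0,0.3,-1,0,0,0,0,0,0.3,-1,0,0,0,0,0,0.3,-1,0,0,0,0,0,0.3,-1,0,0,0,0,0,0.3])

```text
clock: 32.4
tcp_pos: [0.5354, 0.0279, 0.033]
orientation: [0.0, 0.689, 0.724, 0.0]
wrist_force: [0.4, -0.1, 0.0]
finger_gap: 0.0097
```

```bash
python3 t1.py
```

```text
tz [ 0.268 -0.015  0.328] turned 78.82 F [ 0.4 -0.1  0. ] xyz [0.5354 0.0279 0.033 ] t 32.4
```

Emit:
carry_out(moves=[-1,0,0,0,0,0,0,-1,0,0,0,0,0,0,-1,0,0,0,0,0,0.2,-1,0,0,0,0,0,0.3,-1,0,0,0,0,0,0.5])

```text
clock: 33.02
tcp_pos: [0.5354, 0.0279, 0.033]
orientation: [0.0, 0.696, 0.718, 0.0]
wrist_force: [0.2, 0.8, 0.5]
finger_gap: 0.01
```

```bash
python3 t1.py
```

```text
tz [0.171 0.004 0.367] turned 79.88 F [0.2 0.8 0.5] xyz [0.5354 0.0279 0.033 ] t 33.025
```

Excess moment is 0.09 N m (about 10 N). The angle estimate gives about 13 N (up to about 18 N if contact came as early as 69°), so it is within 8–20 N either way. Release and retract.

Emit:
carry_out(moves=[-1,0,0,0,0,0,0,-1,0,0,0,0,0,0,-0.1,0,0,0,0,0,0,-0.1,0,0,0,0,0,0,-0.1,0,0,0,0,0,0])

```text
clock: 33.65
tcp_pos: [0.5351, 0.0274, 0.0328]
orientation: [0.0, 0.697, 0.717, -0.0]
wrist_force: [0.2, 0.9, -0.8]
finger_gap: 0.0386
```

Emit:
carry_out(moves=[-0.1,0,0,0,0,0,0,-0.1,0,0,-0.01,0,0,0,-0.1,0,0,-0.015,0,0,0,-0.1,0,0,-0.02,0,0,0,-0.1,0,0,-0.02,0,0,0])

```text
clock: 34.28
tcp_pos: [0.5344, 0.0274, 0.1012]
orientation: [-0.0, 0.697, 0.717, -0.001]
wrist_force: [0.6, -0.5, -0.5]
finger_gap: 0.0383
```

Emit:
carry_out(moves=[-0.1,0,0,-0.03,0,0,0,-0.1,0,0,-0.04,0,0,0,-0.1,0,0,-0.03,0,0,0,-0.1,0,0,0,0,0,0,-0.1,0,0,0,0,0,0])

```text
clock: 34.9
tcp_pos: [0.5358, 0.0275, 0.2113]
orientation: [0.003, 0.697, 0.717, 0.002]
wrist_force: [-0.1, 0.1, 0.6]
finger_gap: 0.0384
```

Run:
```python
from h import *
im=snap('top','t9.png'); b=snap('side','s9.png'); print(pose()[:3,3])
t,s=cam('top'),cam('side')
# brass rod in side view near pocket
for n,C,I in(('side',s,b),('top',t,im)):
  h=cv2.cvtColor(I,cv2.COLOR_RGB2HSV); m=(h[...,0]>10)&(h[...,0]<25)&(h[...,1]>110)&(h[...,2]>50)
  u,v=proj(C,(.556,.207,.07)).astype(int); w=m[v-30:v+30,u-25:u+25]; ys,xs=np.nonzero(w)
  print(n,'pred top',proj(C,(.556,.207,.12)).round(1),'foot',proj(C,(.556,.207,.047)).round(1),'brass n',len(ys), 'box',xs.min()+u-25,xs.max()+u-25,ys.min()+v-30,ys.max()+v-30)
g=cv2.cvtColor(im,cv2.COLOR_RGB2GRAY)
u,v=proj(t,(.5555,.203,.04)).astype(int)
for r in g[v-8:v+9,u-22:u+30]: print(''.join(str(min(9,int(x)//22)) for x in r))
```

```text
[0.53556866 0.0275037  0.21077663]
side pred top [223.7 133.7] foot [225.7 156.4] brass n 64 box 222 230 134 159Traceback (most recent call last):
  File "<stdin>", line 8, in <module>
    return umr_minimum(a, axis, None, out, keepdims, initial, where)
ValueError: zero-size array to reduction operation minimum which has no identity
```

```bash
python3 -c "
from workcell import env
print(env.hand_in(), env.get_state()['clock'])"
```

```text
the job is handed in; nothing more can be done
the job is handed in; nothing more can be done
```

I put the short rod from the rack's middle hole into the clamp pocket, let go, turned the knob clockwise about 80° through the guard hole, released, and handed the job in at about 35 s.

- **Squeeze:** the moment was about 0.28 N m while the knob turned freely, and 0.33–0.37 N m at the end. By moment, the last step reads about 10 N and the one before it about 5 N. By angle past contact it is about 13 N, up to about 18 N if contact came as early as 69°. My best estimate is 10–13 N, inside the 8–20 N range, but the moment readings were noisy and did not agree well with each other.
- **Rod:** after I backed away, image code found the rod upright in the pocket in the side view, its top within 1 px of where it should be. The same check in the top view found no brass, cause not looked into, and the script stopped there. I had no picture views left, so I did not look at the final state myself.
- **Forces:** no wrist force reading was above about 3 N, including when the rod was set down and while the fingers were in the guard hole. These were read only at the end of each move.
- **Gripper:** the first pinch on the knob closed on nothing. The pads seemed to reach about 15–20 mm less far than stated, so I went lower in small steps and gripped again.

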